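Pressure-test the flanged sensors on the hand-pump stand

TASK

Fit every flanged pressure sensor standing loose on the desk onto a test port of its own on the pump stand, turned so that all three studs pass through its holes and the flange sits flush. With all of them in place, give the hand pump four full strokes, pressing the lever down to its stop and letting it come all the way up each time. Then take the sensors off and release them, flange down, high on the slanted rack so that they slide down and line up one behind the other against its stop; leave the other things on the desk where they are.

Things in the scene. Friction and masses are not known exactly. Their poses are not given: they have to be found in the camera images.
- sensor0: loose flanged sensor, 0.3 kg, one of 2 or 3 alike (None if absent). Aluminium flange 84 mm dia, 10 thick, three 10.5 mm holes on a 29 mm radius at 0, 120, 240 deg from its x axis; on it a steel hexagon 36 mm across flats, 10 to 50 mm high, flats facing 30, 90, 150.. deg from x (pinch it along one of these); 18 mm connector on top up to 68 mm. Origin: centre of flange underside; z up
- sensor1: loose flanged sensor, 0.3 kg, one of 2 or 3 alike (None if absent). Aluminium flange 84 mm dia, 10 thick, three 10.5 mm holes on a 29 mm radius at 0, 120, 240 deg from its x axis; on it a steel hexagon 36 mm across flats, 10 to 50 mm high, flats facing 30, 90, 150.. deg from x (pinch it along one of these); 18 mm connector on top up to 68 mm. Origin: centre of flange underside; z up
- sensor2: loose flanged sensor, 0.3 kg, one of 2 or 3 alike (None if absent). Aluminium flange 84 mm dia, 10 thick, three 10.5 mm holes on a 29 mm radius at 0, 120, 240 deg from its x axis; on it a steel hexagon 36 mm across flats, 10 to 50 mm high, flats facing 30, 90, 150.. deg from x (pinch it along one of these); 18 mm connector on top up to 68 mm. Origin: centre of flange underside; z up
- stand: fixed test stand: base plate 260 x 340 x 12 mm; on its +x side an aluminium manifold, top 50 mm high, with 3 ports 112 mm apart along y; on its -x side the pump and a 62 mm high gauge (x -75, y +140 mm). Each port: 3 round-tipped studs, 8 mm dia, 18 mm tall, on a 29 mm radius at 0, 120, 240 deg from the stand's x axis. Origin: base centre on the desk; z up
- port0 (a point): centre of the flat face of test port 0 (at stand x +70, y -112 mm) on the manifold, at the height where a flange's underside seats (50 mm above the desk); every port takes any sensor
- port1 (a point): centre of the flat face of test port 1 (at stand x +70, y 0) on the manifold, at the height where a flange's underside seats (50 mm above the desk); every port takes any sensor
- port2 (a point): centre of the flat face of test port 2 (at stand x +70, y +112 mm) on the manifold, at the height where a flange's underside seats (50 mm above the desk); every port takes any sensor
- pump_lever (a joint): angle of the pump lever: 0 up at its rest stop, growing as it is pressed down to the lower stop at 0.6 rad; count as fully down above 0.53 and up below 0.08. A spring lifts it back by itself; pressing it down at the grip takes about 5 N at the top, rising to 13 N at the bottom
- lever_pivot (a point): the lever's hinge, 78 mm above the desk; hinge axis along the stand's x axis. From here the lever points along the stand's +y, rising 0.45 rad above level when up, dropping 0.15 rad below level when fully down; it is 200 mm long
- lever_grip (a point): a point on the centre line of the lever's black round grip (24 mm thick, 125 to 200 mm from the hinge), 165 mm from the hinge; moves with the lever. Can be pushed down from above with closed fingers
- rack: the fixed slanted rack: grey foot plate 300 x 116 mm carrying one straight chute. Origin: on the desk under the chute's low end; x toward the high end
- chute: the rack's chute: slippery white plastic floor 300 mm long, 90 wide, between 14 mm high side walls, 20 mm high stop at its low end, slope 20 deg; sensors let go on it slide down by themselves. Origin: on the floor, mid-width, at the stop's inner face (35 mm above the desk); x up the slope, z square to the floor. A row of sensors ends at x 42, 126, 210 mm
- meter: bystander: handheld yellow and black multimeter 160 x 78 x 34 mm lying on the desk; origin centre of underside
- tape: bystander: roll of blue tape, 90 mm across, 24 mm high; origin centre of underside
- blower: bystander: orange rubber blower bulb standing upright, 64 mm across, 110 mm high; origin centre of underside
- driver: bystander: screwdriver 190 mm long lying on the desk
- junction_box: bystander: grey metal junction box 110 x 70 x 50 mm; origin centre of underside
- cleaner: bystander: white bottle, 56 mm across, 130 mm high; origin centre of underside
Mind the look-alikes: they are no part of the job. Leave any purple or turquoise look-alike of the sensor2 alone.

How it is judged:
On the way, in this order (a step that is already met when the one before it is completed fails the run):
1. every sensor is seated on a port of its own, studs through its holes, flange flush on the manifold ((distance between sensor0 and port0 below 0.004 m or distance between sensor0 and port1 below 0.004 m or distance between sensor0 and port2 below 0.004 m) and angle between the z axis of each of sensor0, sensor1, sensor2 and the z axis of stand, either way round below 0.06 rad and (distance between sensor1 and port0 below 0.004 m or distance between sensor1 and port1 below 0.004 m or distance between sensor1 and port2 below 0.004 m) and (distance between sensor2 and port0 below 0.004 m or distance between sensor2 and port1 below 0.004 m or distance between sensor2 and port2 below 0.004 m)), for 0.3 s.
2. first stroke: lever pressed down to its stop while all sensors stay seated (all of step 1 and value of joint pump_lever above 0.53 rad), for 0.05 s.
3. first stroke: lever back up (value of joint pump_lever below 0.08 rad), for 0.05 s.
4. second stroke: lever pressed down to its stop while all sensors stay seated (all of step 2), for 0.05 s.
5. second stroke: lever back up (value of joint pump_lever below 0.08 rad), for 0.05 s.
6. third stroke: lever pressed down to its stop while all sensors stay seated (all of step 4), for 0.05 s.
7. third stroke: lever back up (value of joint pump_lever below 0.08 rad), for 0.05 s.
8. fourth stroke: lever pressed down to its stop while all sensors stay seated (all of step 6), for 0.05 s.
9. fourth stroke: lever back up (value of joint pump_lever below 0.08 rad), for 0.05 s.
At the end, for the whole second after the job is handed in: Each sensor stands flange down on the chute floor (within 5 mm, 0.1 rad, 12 mm of its middle line), at rest, in a closed row from the stop: first centre under 52 mm from it, second at 112 to 138 mm, none beyond 222 mm; the pump lever is up (below 0.08 rad) (x of sensor0 in the frame of chute between 0.03 and 0.222 m and y of sensor0 in the frame of chute between -0.012 and 0.012 m and z of sensor0 in the frame of chute between -0.005 and 0.005 m and angle between the z axis of each of sensor0, sensor1, sensor2 and the z axis of chute, either way round below 0.1 rad and linear speed of each of sensor0, sensor1, sensor2 below 0.03 m/s and x of sensor1 in the frame of chute between 0.03 and 0.222 m and y of sensor1 in the frame of chute between -0.012 and 0.012 m and z of sensor1 in the frame of chute between -0.005 and 0.005 m and x of sensor2 in the frame of chute between 0.03 and 0.222 m and y of sensor2 in the frame of chute between -0.012 and 0.012 m and z of sensor2 in the frame of chute between -0.005 and 0.005 m and x of any of sensor0, sensor1, sensor2 in the frame of chute below 0.052 m and (x of sensor0 in the frame of chute between 0.112 and 0.138 m or x of sensor1 in the frame of chute between 0.112 and 0.138 m or x of sensor2 in the frame of chute between 0.112 and 0.138 m) and value of joint pump_lever below 0.08 rad); the robot touches nothing.
It fails at once if a bystander is pushed more than 50 mm from its place (distance of any of meter, tape, blower, driver, junction_box, cleaner from where it was at the start of the episode above 0.05 m).
Of sensor0, sensor1, sensor2 only 2 to 3 are there at a start; the rules pass over those that are not, and their reading is None.
At some moment in a run one of sensor0, sensor1, sensor2 may be knocked a few centimetres aside while the robot is not near it.
It also fails if it takes over 210 s, if anything falls off the work surface, if the arm or the gripper's body presses on something with over 40 N, if the wrist force passes 120 N, or if a joint passes its speed limit or range.

ROBOT

A 7-joint arm with a two-finger parallel gripper is mounted at the origin on the work surface. World frame = base frame: x ahead of the robot, y to its left, z up, the work surface at z = 0. Lengths are in m, angles in rad, forces in N, time in s.
With the tool pointing down it reaches from about 0.35 to 0.9 m from the base axis. Payload 19.9 kg.
Tool frame: the origin (TCP) lies between the finger pads; the fingertips stand 8 mm ahead of it and the grasp point (between the pads) lies 11 mm behind it; z points along the fingers, y is the line along which they close (so a half turn about z gives the same grasp; the last joint's range is limited). The gripper opens to 94 mm and grips with 3 to 60 N. Pads are 16 mm wide; open, the fingers measure 119 mm over their backs; the gripper's body (75 mm by 177 mm) begins 78 mm behind the grasp point.
Start: joints at [1.157, 0.417, -0.01, 1.614, 0.005, 1.111, -0.053], TCP at [0.228, -0.582, 0.213] pointing down, gripper open.
Joint ranges: [-2.81, 2.81], [-0.39, 2.02], [-1.27, 1.25], [0.06, 2.57], [-1.19, 4.33], [0.19, 2], [-2.82, 2.82]. Speed limits (rad/s): [1.89, 1.89, 2.39, 2.39, 3.01, 3.01, 3.01].

INTERFACE

Orientations are given as a 3x3 rotation matrix whose columns are the frame's x, y, z axes.
In Python, from station import r, optics, order gives the robot as it stands.
- The arm moves only by the tool servo_tool, never from a script. Its arguments are lists of equal length, an entry for each row: "dp": the shift along the tool's x, y, z in cm, a list of three; "spin": the turn about the tool's z in degrees; "fingers": the closure in counts, from 0 (fully open) to 255 (shut). In form: {"dp": [[dx, dy, dz], ...], "spin": [spin, ...], "fingers": [fingers, ...]}. A call has 1 to 20 rows; each row is the pose to reach, as a shift and turn from the pose commanded when the call began, along the tool's axes at that moment; what a row does not reach only later rows make up. A row lasts 1/8 s, in which the tool goes at most 62.5 mm and 10.7 degrees, less where a joint would pass 70% of its speed; a pose out of reach is approached as far as the arm can. A call with a gripper value outside its range is refused whole. The fingers move at their own pace and stop on an object; "squeeze" is the grip in N (left out, the last holds). Time passes only in rows, so rows that repeat a pose let the fingers close. It gives the time, the measured TCP pose, the force, the opening and the grip force at its end, in the units of the state.
- r.observe(): the state, without advancing time (a new reading comes with each control period).
- optics.grab_frame(name): name is "scene" or "top" or "wrist"; returns the picture (400x640x3 uint8, red, green, blue); there is no depth.
- optics.get_calibration(name): a dict with "fovy" (degrees; the focal length in pixels is half the picture's height over the tangent of half this angle, whatever the lens; pixels are square), "cx", "cy" (the principal point, pixels), "extrinsics" (4x4, takes a point from world to camera coordinates). Camera axes: x right, y up, looking along -z (the intrinsics and any distortion apply to the point x, -y, -z); pixel columns grow to the right and rows downward; lengths in m; the calibration is good to about 2 mm. A picture is of the moment at which its call begins: read the wrist's pose just before it. get_calibration takes no time and is no camera call; for the wrist camera it gives the pose at the moment of the call.
- order.close_job(): hands the job in; it is judged then, once.
The state is a dict: "time_s": time; "joints": joint angles; "qvel": joint speeds; "effort": joint torques, N m; "tcp_pos": TCP position; "orientation": TCP orientation; "ft_force": force on the tool from outside, world axes, zero at the start; "torque": the same for the moment, N m; "grip_width": finger opening in m; "grip_force": force on a finger pad.
Only numpy, scipy, OpenCV 4.12 (cv2) and the standard library are available. Lean on these libraries where they do the work, as an engineer would, in place of code of your own. Each camera call takes 0.05 s, during which the arm holds its last target. There are 200 camera calls.

## Working session

There is one attempt and no reset: what is moved stays moved. The work goes in short steps, Python scripts to look and compute and a tool call to move; the robot and the scene stay as the last step left them, time stands still between calls to the robot, and variables do not carry over. Pictures are saved under pics/ and viewed, at most 14 in all, crops included, and the job is handed in when it is done.

Besides the shell and the picture viewer there is one more tool, called after ">>>" by a JSON object that holds its "fn" and its "kwargs". servo_tool: Moves the arm, as the interface text tells. Its arguments: {"type":"object","properties":{"dp":{"type":"array"},"spin":{"type":"array"},"fingers":{"type":"array"},"squeeze":{"type":"number"}},"required":["dp","spin","fingers"]}

```bash
ls; mkdir -p pics; cat > h.py <<'E'
import numpy as np, cv2
from station import r, optics, order
def K(c):
    f=200/np.tan(np.radians(c['fovy'])/2); return f
def proj(c,P):
    P=np.atleast_2d(P); q=P@c['extrinsics'][:3,:3].T+c['extrinsics'][:3,3]; f=K(c)
    return np.c_[c['cx']+f*q[:,0]/-q[:,2], c['cy']-f*q[:,1]/-q[:,2]]
def ray(c,uv,z):
    E=np.array(c['extrinsics']);f=K(c); d=np.array([(uv[0]-c['cx'])/f,-(uv[1]-c['cy'])/f,-1])
    R=E[:3,:3];o=-R.T@E[:3,3]; d=R.T@d; return o+d*(z-o[2])/d[2]
E
python3 - <<'E'
from h import *
for n in ['scene','top']:
    im=optics.grab_frame(n); cv2.imwrite(f'pics/{n}0.png',im[...,::-1])
    c=optics.get_calibration(n); print(n,c)
s=r.observe(); print(s)
c=optics.get_calibration('wrist');print(c)
E
```

```text
pics
scene {'fovy': 53.27866332544387, 'cx': 320.6844721278242, 'cy': 206.4673608906948, 'extrinsics': array([[ 0.62972223,  0.7767947 , -0.00631636, -0.32998232],
       [-0.65653271,  0.53654078,  0.53017807,  0.31723899],
       [ 0.4152285 , -0.32971802,  0.84786279, -1.65078416],
       [ 0.        ,  0.        ,  0.        ,  1.        ]])}
top {'fovy': 57.701807726349834, 'cx': 318.6574436345673, 'cy': 188.46908381227138, 'extrinsics': array([[ 0.08809636, -0.99611103, -0.00136248, -0.06434325],
       [ 0.97166213,  0.08563274,  0.22031734, -0.57023815],
       [-0.21934386, -0.02073302,  0.9754273 , -1.03260962],
       [ 0.        ,  0.        ,  0.        ,  1.        ]])}
{'time_s': 0.1, 'joints': array([ 1.15647586,  0.41791946, -0.01027222,  1.61408528,  0.00471344,
        1.1106381 , -0.05300253]), 'qvel': array([ 0.00164392, -0.00021604, -0.00058509, -0.00118683,  0.00049206,
       -0.00032358,  0.00058993]), 'effort': array([ 2.15577420e-03, -8.52587771e+01,  6.40145894e-01, -4.26695180e+01,
       -4.89154737e-02,  1.63851958e-02,  4.53040826e-06]), 'tcp_pos': array([ 0.22751447, -0.58179853,  0.2128968 ]), 'orientation': array([[ 9.31309814e-01,  3.64227686e-01, -4.71262562e-04],
       [ 3.64227976e-01, -9.31309373e-01,  9.13174643e-04],
       [-1.06287753e-04, -1.02209552e-03, -9.99999472e-01]]), 'ft_force': array([-0.32357356,  0.00705242, -0.0263879 ]), 'torque': array([-0.02588056,  0.05448943,  0.00787705]), 'grip_force': 0.0, 'grip_width': 0.09410328698335982}
{'fovy': 66.29645228134157, 'cx': 323.1155738308488, 'cy': 195.29756655253627, 'extrinsics': array([[ 3.62959867e-01, -9.31804730e-01, -2.81938304e-04,
        -6.24103563e-01],
       [ 9.03250668e-01,  3.51911685e-01, -2.45553245e-01,
         2.39625376e-02],
       [ 2.28906893e-01,  8.88713122e-02,  9.69383064e-01,
        -3.90180874e-01],
       [ 0.00000000e+00,  0.00000000e+00,  0.00000000e+00,
         1.00000000e+00]])}
```

View pics/scene0.png

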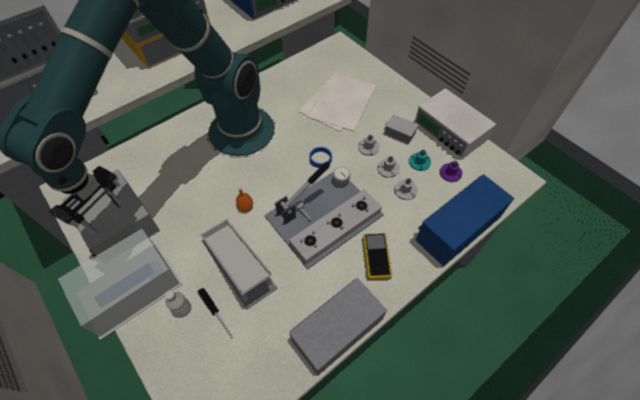

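View pics/top0.png

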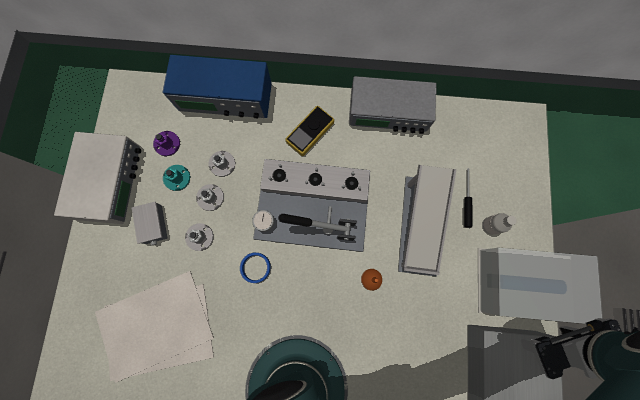

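Top view: grey sensors at (221,162), (209,196) and (199,236). Purple (166,143) and turquoise (176,177) are the look-alikes; the three grey ones match the aluminium and steel description. I'll confirm this in an enlarged crop.

```bash
python3 - <<'E'
from h import *
im=cv2.imread('pics/top0.png')
a=cv2.resize(im[120:270,130:290],None,fx=3.7,fy=3.7,interpolation=cv2.INTER_CUBIC)
cv2.imwrite('pics/ca.png',a)
b=cv2.resize(im[145:290,240:460],None,fx=3.6,fy=3.6,interpolation=cv2.INTER_CUBIC)
cv2.imwrite('pics/cb.png',b)
c=optics.get_calibration('top')
for n,uv,z in [('s',(221,163),.01),('s',(209,197),.01),('s',(199,237),.01),('p',(279,176),.06),('p',(316,180),.06),('p',(352,184),.06),('rack NEfar',(419,165),.1),('rackfarR',(454,168),.1),('near L',(404,271),.035),('near R',(437,275),.035)]: print(n,ray(c,uv,z).round(4))
E
```

```text
s [0.6419 0.3081 0.01  ]
s [0.5279 0.3294 0.01  ]
s [0.4008 0.3407 0.01  ]
p [0.6027 0.1102 0.06  ]
p [ 0.6001 -0.0035  0.06  ]
p [ 0.5972 -0.1135  0.06  ]
rack NEfar [ 0.6625 -0.3042  0.1   ]
rackfarR [ 0.6623 -0.4073  0.1   ]
near L [ 0.3538 -0.2859  0.035 ]
near R [ 0.3508 -0.383   0.035 ]
```

View pics/ca.png

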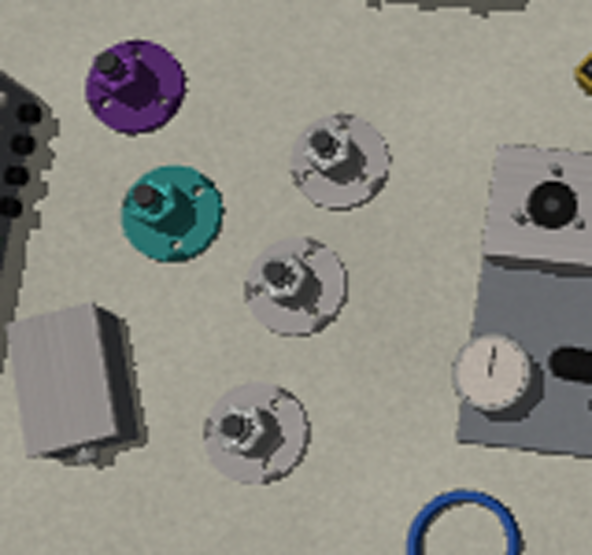

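View pics/cb.png

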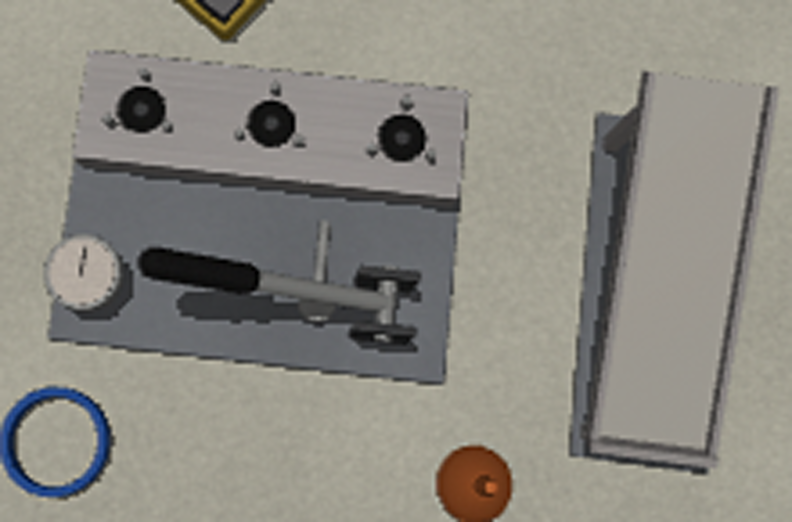

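The crop shows three grey sensors with dark-tipped connectors. The purple and turquoise ones are look-alikes and stay put. The chute's stop is at its near end, top pixel (420,269).

```bash
cat >> h.py <<'E'
def plan(*tg):
    s=r.observe();R=s['orientation'];p=s['tcp_pos'];psi=np.degrees(np.arctan2(R[1,0],R[0,0]))
    print('t',s['time_s'],'tcp',p.round(4),'psi',psi.round(2),'q',s['joints'].round(2))
    for t,ps in tg: print('->',t,ps,'dp',(R.T@(np.array(t)-p)*100).round(2),'spin',round((psi-ps+180)%360-180,1))
def cam_at(p,psi,c0=None):
    "wrist calib if tcp at p with yaw psi(deg), tool straight down"
    s=r.observe();c=optics.get_calibration('wrist');T=np.eye(4);T[:3,:3]=s['orientation'];T[:3,3]=s['tcp_pos']
    E=c['extrinsics']@T
    a=np.radians(psi);N=np.eye(4);N[:3,:3]=np.array([[np.cos(a),np.sin(a),0],[np.sin(a),-np.cos(a),0],[0,0,-1]]);N[:3,3]=p
    c['extrinsics']=E@np.linalg.inv(N);return c
E
python3 - <<'E'
from h import *
c=cam_at([0,0,0],0);print((np.linalg.inv(c['extrinsics'])).round(4))
for psi in (0,21,180):
  for p in ([.45,.3,.3],[.5,.3,.3]):
    print(psi,p,proj(cam_at(p,psi),[[.642,.308,.01],[.528,.329,.01],[.40,.34,.01],[.603,.11,.05]]).round())
plan(([.30,-.45,.33],21),([.45,.28,.30],0))
E
```

```text
[[-1.400e-03  9.694e-01  2.454e-01  7.170e-02]
 [-1.000e+00 -1.500e-03  4.000e-04  6.000e-04]
 [ 7.000e-04 -2.454e-01  9.694e-01  1.711e-01]
 [ 0.000e+00  0.000e+00  0.000e+00  1.000e+00]]
0 [0.45, 0.3, 0.3] [[317.  27.]
 [303. 113.]
 [298. 198.]
 [473.  51.]]
0 [0.5, 0.3, 0.3] [[318.  66.]
 [304. 148.]
 [298. 229.]
 [469.  93.]]
21 [0.45, 0.3, 0.3] [[368.  35.]
 [324. 110.]
 [288. 187.]
 [498. 115.]]
21 [0.5, 0.3, 0.3] [[354.  71.]
 [312. 142.]
 [277. 216.]
 [480. 150.]]
180 [0.45, 0.3, 0.3] [[328. 281.]
 [342. 216.]
 [350. 133.]
 [198. 271.]]
180 [0.5, 0.3, 0.3] [[328. 253.]
 [342. 185.]
 [351.  97.]
 [194. 240.]]
t 0.1 tcp [ 0.2275 -0.5818  0.2129] psi 21.36 q [ 1.16  0.42 -0.01  1.61  0.    1.11 -0.05]
-> [0.3, -0.45, 0.33] 21 dp [ 11.55  -9.65 -11.7 ] spin 0.4
-> [0.45, 0.28, 0.3] 0 dp [ 52.11 -72.17  -8.64] spin 21.4
```

```bash
python3 - <<'E'
from h import *
plan(([.30,-.45,.33],21),([.5,.28,.28],180))
E
```

```text
t 0.1 tcp [ 0.2275 -0.5818  0.2129] psi 21.36 q [ 1.16  0.42 -0.01  1.61  0.    1.11 -0.05]
-> [0.3, -0.45, 0.33] 21 dp [ 11.55  -9.65 -11.7 ] spin 0.4
-> [0.5, 0.28, 0.28] 180 dp [ 56.77 -70.34  -6.64] spin -158.6
```

>>> {"fn": "servo_tool", "kwargs": {"dp": [[6,-5,-6],[11.5,-9.6,-11.7],[14.5,-13.6,-11.4],[18,-18,-11],[21.5,-22,-10.7],[25,-26.5,-10.3],[28.5,-31,-10],[32,-35.5,-9.6],[35.5,-40,-9.2],[39,-44.5,-8.8],[42.5,-49,-8.3],[46,-54,-7.9],[49.5,-59,-7.5],[53,-64,-7],[56.8,-70.3,-6.6],[56.8,-70.3,-6.6],[56.8,-70.3,-6.6],[56.8,-70.3,-6.6]], "spin": [0,-10,-20,-30,-40,-50,-60,-70,-81,-92,-103,-114,-125,-136,-147,-158.6,-158.6,-158.6], "fingers": [0,0,0,0,0,0,0,0,0,0,0,0,0,0,0,0,0,0], "squeeze": 20}}

```text
time_s: 2.35
tcp_pos: [0.5004, 0.2795, 0.2791]
orientation: [[-1.0, 0.001, -0.001], [0.001, 1.0, -0.0], [0.001, -0.0, -1.0]]
ft_force: [0.3, 1.2, 0.5]
grip_width: 0.094
grip_force: 0.0
```

```bash
python3 - <<'E'
from h import *
plan()
im=optics.grab_frame('wrist')[...,::-1]; c=optics.get_calibration('wrist'); np.save('w1.npy',c); cv2.imwrite('pics/w1.png',im)
cv2.imwrite('pics/w1b.png',cv2.resize(im[60:380,120:480],None,fx=1.85,fy=1.85,interpolation=cv2.INTER_CUBIC))
E
```

```text
t 2.35 tcp [0.5004 0.2795 0.2791] psi 179.95 q [ 0.15  0.4  -0.93  1.64  0.33  1.27  0.73]
```

View pics/w1b.png

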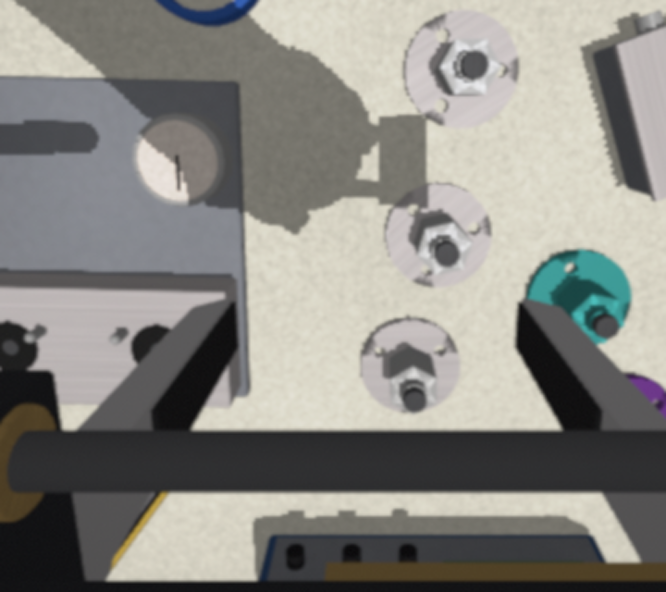

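Wrist view crop shows the three grey sensors at crop px (461,68), (438,234) and (410,364), with their holes visible. The ports are partly hidden at lower left.

```bash
python3 - <<'E'
from h import *
c=np.load('w1.npy',allow_pickle=True).item()
f=lambda u:ray(c,(u[0]/1.85+120,u[1]/1.85+60),.01)
for n,ce,hs in [('A',(461,68),[(513,70),(438,108),(440,29)]),('B',(438,234),[(486,228),(412,213),(426,278)]),('C',(410,364),[(443,350),(377,350)])]:
    p=f(ce);a=[(np.degrees(np.arctan2(*(f(h)-p)[[1,0]])),np.linalg.norm(f(h)-p)) for h in hs]
    print(n,p.round(4),[(round(x%120,1),round(d,4)) for x,d in a])
E
```

```text
A [0.4023 0.3432 0.01  ] [(np.float64(87.7), np.float64(0.0386)), (np.float64(90.3), np.float64(0.033)), (np.float64(90.8), np.float64(0.0317))]
B [0.5283 0.329  0.01  ] [(np.float64(97.1), np.float64(0.0383)), (np.float64(110.8), np.float64(0.027)), (np.float64(106.3), np.float64(0.0376))]
C [0.6406 0.308  0.01  ] [(np.float64(114.7), np.float64(0.0303)), (np.float64(5.2), np.float64(0.0307))]
```

```bash
python3 - <<'E'
from h import *
plan(([.6406,.308,.12],180),([.6406,.308,.026],180))
E
```

```text
t 2.4 tcp [0.5005 0.2793 0.2792] psi 179.87 q [ 0.15  0.4  -0.93  1.64  0.33  1.27  0.73]
-> [0.6406, 0.308, 0.12] 180 dp [-14.01   2.9   15.91] spin -0.1
-> [0.6406, 0.308, 0.026] 180 dp [-14.02   2.9   25.31] spin -0.1
```

>>> {"fn": "servo_tool", "kwargs": {"dp": [[-5,1,2],[-10,2,5],[-14,2.9,10],[-14,2.9,15.9],[-14,2.9,20],[-14,2.9,23],[-14,2.9,25.3],[-14,2.9,25.3],[-14,2.9,25.3],[-14,2.9,25.3],[-14,2.9,25.3],[-14,2.9,25.3],[-14,2.9,25.3],[-14,2.9,25.3]], "spin": [0,0,0,0,0,0,0,0,0,0,0,0,0,0], "fingers": [0,0,0,0,0,0,0,0,255,255,255,255,255,255], "squeeze": 12}}

```text
time_s: 4.15
tcp_pos: [0.6405, 0.3085, 0.0265]
orientation: [[-1.0, 0.001, -0.0], [0.001, 1.0, 0.0], [0.0, 0.0, -1.0]]
ft_force: [-0.1, 1.2, 0.7]
grip_width: 0.0375
grip_force: 0.0
```

>>> {"fn": "servo_tool", "kwargs": {"dp": [[0,0,0],[0,0,0],[0,0,0],[0,0,0],[0,0,0],[0,0,0],[0,0,0],[0,0,0],[0,0,0],[0,0,0],[0,0,0],[0,0,0],[0,0,0]], "spin": [0,0,0,0,10,20,30,40,50,60,60,60,60], "fingers": [255,255,95,95,95,95,95,95,95,95,255,255,255]}}

```text
time_s: 5.78
tcp_pos: [0.6407, 0.3084, 0.0264]
orientation: [[-0.501, 0.865, -0.0], [0.865, 0.501, 0.0], [0.0, 0.0, -1.0]]
ft_force: [0.8, 0.5, -0.3]
grip_width: 0.0358
grip_force: 12.0
```

>>> {"fn": "servo_tool", "kwargs": {"dp": [[0,0,0],[0,0,0],[0,0,0],[0,0,0],[0,0,0],[0,0,0],[0,0,0],[0,0,0],[0,0,0],[0,0,0],[0,0,0],[0,0,0],[0,0,0]], "spin": [0,0,0,0,-10,-20,-30,-40,-50,-60,-60,-60,-60], "fingers": [255,255,95,95,95,95,95,95,95,95,255,255,255]}}

```text
time_s: 7.4
tcp_pos: [0.6406, 0.3084, 0.0265]
orientation: [[-1.0, 0.003, 0.0], [0.003, 1.0, -0.0], [-0.0, -0.0, -1.0]]
ft_force: [-0.0, -1.3, -0.6]
grip_width: 0.0363
grip_force: 12.0
```

>>> {"fn": "servo_tool", "kwargs": {"dp": [[0,0,0],[0,0,0],[0,0,-3],[0,0,-6],[0,0,-10]], "spin": [0,0,0,0,0], "fingers": [255,255,255,255,255], "squeeze": 25}}

```text
time_s: 8.02
tcp_pos: [0.6399, 0.3081, 0.1264]
orientation: [[-1.0, 0.001, -0.002], [0.001, 1.0, -0.001], [0.002, -0.001, -1.0]]
ft_force: [0.5, 0.0, -3.6]
grip_width: 0.0357
grip_force: 25.0
```

```bash
python3 - <<'E'
from h import *
P=[[.5972,-.1135,.05],[.6,-.0035,.05],[.6027,.1102,.05]]
for x,z in ((.64,.22),(.68,.22),(.7,.22),(.7,.26)): print(x,z,proj(cam_at([x,0.03,z],180),P).round(), proj(cam_at([x,0.03,z],180),[[x,.03,z-.03],[x,.03+.042,z-.01-.015]]).round())
plan(([.69,.03,.24],178.6))
E
```

```text
0.64 0.22 [[192. 144.]
 [292. 146.]
 [395. 149.]] [[322. 223.]
 [384. 225.]]
0.68 0.22 [[189. 106.]
 [291. 109.]
 [397. 111.]] [[322. 223.]
 [384. 225.]]
0.7 0.22 [[186.  86.]
 [291.  89.]
 [398.  91.]] [[322. 223.]
 [384. 225.]]
0.7 0.26 [[201.  90.]
 [294.  92.]
 [390.  94.]] [[322. 223.]
 [384. 225.]]
t 8.025 tcp [0.6399 0.3081 0.1264] psi 179.95 q [-0.01  0.78 -0.78  1.43  0.57  1.17  0.7 ]
-> [0.69, 0.03, 0.24] 178.6 dp [ -5.01 -27.82 -11.35] spin 1.4
```

>>> {"fn": "servo_tool", "kwargs": {"dp": [[0,-1,-5],[-1,-6,-10],[-3,-12,-11.4],[-4,-18,-11.4],[-5,-23,-11.4],[-5,-27.8,-11.4],[-5,-27.8,-11.4],[-5,-27.8,-11.4],[-5,-27.8,-11.4]], "spin": [0,0,0,0,1.4,1.4,1.4,1.4,1.4], "fingers": [255,255,255,255,255,255,255,255,255]}}

```text
time_s: 9.15
tcp_pos: [0.6902, 0.032, 0.2404]
orientation: [[-1.0, 0.023, -0.0], [0.023, 1.0, 0.001], [0.0, 0.0, -1.0]]
ft_force: [0.5, 0.7, -4.2]
grip_width: 0.036
grip_force: 25.0
```

```bash
python3 - <<'E'
from h import *
plan()
im=optics.grab_frame('wrist')[...,::-1]; c=optics.get_calibration('wrist'); np.save('w2.npy',c); cv2.imwrite('pics/w2.png',im)
cv2.imwrite('pics/w2b.png',cv2.resize(im[0:250,130:450],None,fx=2.4,fy=2.4,interpolation=cv2.INTER_CUBIC))
E
```

```text
t 9.15 tcp [0.6902 0.032  0.2404] psi 178.67 q [ 0.42  0.64 -0.82  1.38  0.47  1.32  1.14]
```

View pics/w2b.png

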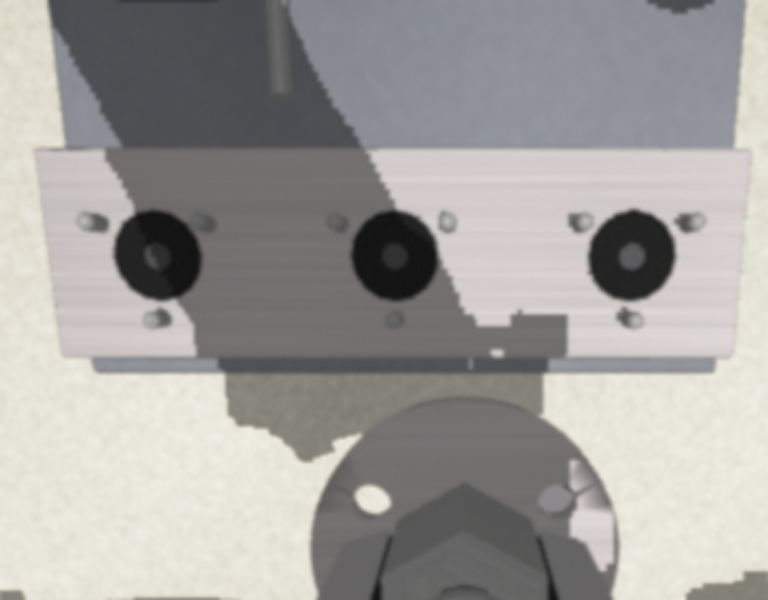

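Port bores are at crop px (158,255), (395,255) and (632,257), with studs two up and one down. The held flange holes at (373,499) and (556,499) match that orientation.

```bash
python3 - <<'E'
from h import *
c=np.load('w2.npy',allow_pickle=True).item(); im=cv2.imread('pics/w2.png').astype(int).sum(2)
out=[]
for u,v in ((158,255),(395,255),(632,257)):
    u=u/2.4+130-.3;v=v/2.4-.3; m=np.zeros(im.shape,bool); m[int(v)-24:int(v)+25,int(u)-23:int(u)+24]=1
    m&=im<150
    n,l,st,ce=cv2.connectedComponentsWithStats(m.astype('uint8')); k=1+np.argmax(st[1:,4]); x,y,w,h=st[k][:4]
    out.append(ray(c,((x+(w-1)/2),(y+(h-1)/2)),.05)); print(st[k],ce[k].round(1),(u,v),out[-1].round(4), ray(c,(u,v),.05).round(4))
out=np.array(out);d=out[2]-out[0];print('len',np.linalg.norm(d),'yaw',np.degrees(np.arctan2(-d[0],d[1])))
s=r.observe()
hs=[ray(c,(u/2.4+130-.3,499/2.4-.3),s['tcp_pos'][2]-.0165) for u in (373,556)];print(hs, np.mean(hs,0)-s['tcp_pos'])
E
```

```text
[179  88  34  36 924] [195.7 105.6] (195.53333333333333, 105.95) [ 0.6027 -0.1102  0.05  ] [ 0.6032 -0.1102  0.05  ]
[277  88  35  37 974] [293.8 106.3] (294.28333333333336, 105.95) [0.606  0.0014 0.05  ] [0.606  0.0017 0.05  ]
[377  89  33  35 805] [392.7 106. ] (393.03333333333336, 106.78333333333335) [0.6088 0.1136 0.05  ] [0.6097 0.1137 0.05  ]
len 0.22391540461999118 yaw -1.555194714205802
[array([0.67474685, 0.00854051, 0.22393198]), array([0.67594365, 0.05719673, 0.22393198])] [-0.01488964  0.00104274 -0.0165    ]
```

```bash
python3 - <<'E'
from h import *
plan(([.6088,.1134,.12],178.45),([.6088,.1134,.0975],178.45))
E
```

```text
t 9.2 tcp [0.6902 0.0318 0.2404] psi 178.66 q [ 0.42  0.64 -0.82  1.38  0.47  1.32  1.14]
-> [0.6088, 0.1134, 0.12] 178.45 dp [ 8.33  7.96 12.05] spin 0.2
-> [0.6088, 0.1134, 0.0975] 178.45 dp [ 8.33  7.96 14.3 ] spin 0.2
```

>>> {"fn": "servo_tool", "kwargs": {"dp": [[2,2,2],[5,5,5],[8.33,7.96,8],[8.33,7.96,12],[8.33,7.96,14.3],[8.33,7.96,14.3],[8.33,7.96,14.3],[8.33,7.96,14.3]], "spin": [0,0.2,0.2,0.2,0.2,0.2,0.2,0.2], "fingers": [255,255,255,255,255,255,255,255]}}

```text
time_s: 10.2
tcp_pos: [0.6099, 0.1121, 0.0987]
orientation: [[-1.0, 0.029, 0.002], [0.029, 1.0, 0.0], [-0.002, 0.0, -1.0]]
ft_force: [-0.1, -0.2, -2.6]
grip_width: 0.0357
grip_force: 25.0
```

```bash
python3 - <<'E'
from h import *
plan()
im=optics.grab_frame('wrist')[...,::-1]; c=optics.get_calibration('wrist'); np.save('w3.npy',c); cv2.imwrite('pics/w3.png',im)
cv2.imwrite('pics/w3b.png',cv2.resize(im[120:280,210:430],None,fx=3.6,fy=3.6,interpolation=cv2.INTER_CUBIC))
E
```

```text
t 10.2 tcp [0.6099 0.1121 0.0987] psi 178.34 q [ 0.33  0.67 -0.78  1.7   0.54  1.    0.89]
```

View pics/w3b.png

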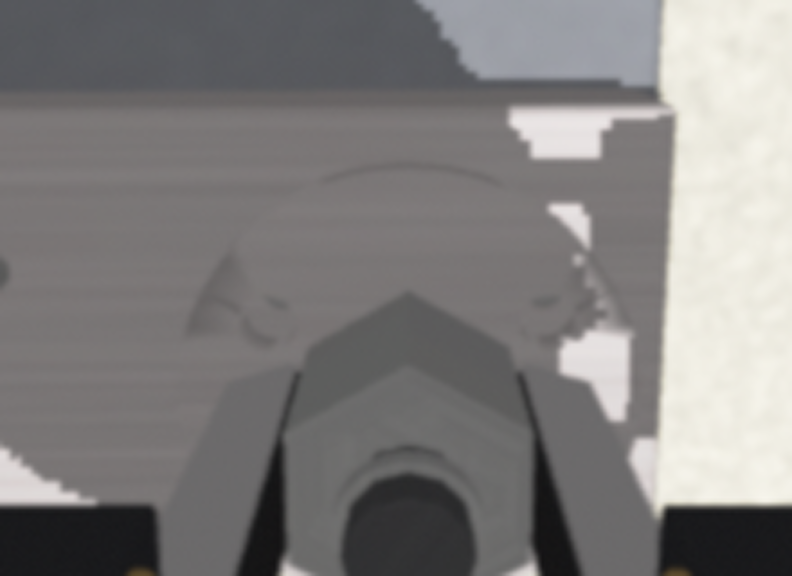

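The held flange sits over port 2, hex apex at crop px (408,292), with the holes in shadow at (265,320) and (550,310). There's too little contrast to refine visually, so I'll settle and lower gently.

>>> {"fn": "servo_tool", "kwargs": {"dp": [[0,0,0],[0,0,0],[0,0,0.2],[0,0,0.4],[0,0,0.6],[0,0,0.6],[0,0,0.6]], "spin": [0,0,0,0,0,0,0], "fingers": [255,255,255,255,255,255,255]}}

```text
time_s: 11.12
tcp_pos: [0.6091, 0.1121, 0.0915]
orientation: [[-1.0, 0.029, -0.0], [0.029, 1.0, 0.0], [0.0, 0.0, -1.0]]
ft_force: [0.2, 0.6, -2.8]
grip_width: 0.0357
grip_force: 25.0
```

>>> {"fn": "servo_tool", "kwargs": {"dp": [[0,0,0.2],[0,0,0.4],[0,0,0.6],[0,0,0.6]], "spin": [0,0,0,0], "fingers": [255,255,255,255]}}

```text
time_s: 11.62
tcp_pos: [0.609, 0.1121, 0.0852]
orientation: [[-1.0, 0.029, -0.0], [0.029, 1.0, 0.0], [0.0, 0.0, -1.0]]
ft_force: [0.4, -0.9, -3.8]
grip_width: 0.0359
grip_force: 25.0
```

>>> {"fn": "servo_tool", "kwargs": {"dp": [[0,0,0.3],[0,0,0.6],[0,0,0.85],[0,0,0.85],[0,0,0.85]], "spin": [0,0,0,0,0], "fingers": [255,255,255,255,255]}}

```text
time_s: 12.25
tcp_pos: [0.6091, 0.1121, 0.077]
orientation: [[-1.0, 0.029, -0.0], [0.029, 1.0, 0.0], [0.0, 0.0, -1.0]]
ft_force: [0.5, 0.5, -3.1]
grip_width: 0.036
grip_force: 25.0
```

>>> {"fn": "servo_tool", "kwargs": {"dp": [[0,0,0.05],[0,0,0.05],[0,0,0.05],[0,0,-3],[0,0,-9],[0,3,-14],[3,8,-19],[7,13,-20.3],[11,17,-20.3],[11,17,-20.3],[11,17,-20.3],[11,17,-20.3]], "spin": [0,0,0,0,0,0,0,0,0,0,0,0], "fingers": [150,0,0,0,0,0,0,0,0,0,0,0]}}

```text
time_s: 13.75
tcp_pos: [0.5051, 0.2838, 0.2796]
orientation: [[-1.0, 0.031, -0.0], [0.031, 1.0, -0.0], [0.0, -0.0, -1.0]]
ft_force: [-0.1, 0.4, 0.1]
grip_width: 0.0943
grip_force: 0.0
```

```bash
cat >> h.py <<'E'
def disc(c,im,xy,z=.01,rad=.042,ppm=2000):
    "rectify plane z around xy, 120 mm square; image x=world y, image y=world -x"
    h=.06;q=np.array([[xy[0]+h,xy[1]-h,z],[xy[0]+h,xy[1]+h,z],[xy[0]-h,xy[1]+h,z],[xy[0]-h,xy[1]-h,z]])
    n=int(2*h*ppm);M=cv2.getPerspectiveTransform(proj(c,q).astype('f4'),np.array([[0,0],[n,0],[n,n],[0,n]],'f4'))
    return cv2.warpPerspective(im,M,(n,n),flags=cv2.INTER_CUBIC)
E
python3 - <<'E'
from h import *
plan()
im=optics.grab_frame('wrist')[...,::-1].copy(); c=optics.get_calibration('wrist'); np.save('w4.npy',c); cv2.imwrite('pics/w4.png',im)
cv2.imwrite('pics/w4b.png',np.hstack([disc(c,im,(.402,.343)),disc(c,im,(.528,.329)),disc(c,im,(.609,.112),.06)]))
E
```

```text
t 13.75 tcp [0.5051 0.2838 0.2796] psi 178.24 q [ 0.15  0.42 -0.94  1.63  0.35  1.28  0.68]
```

View pics/w4b.png

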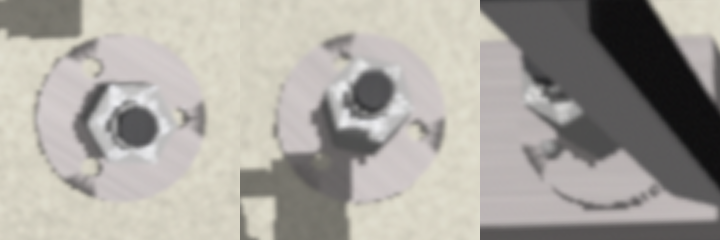

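Rectified view shows A and B unmoved, within about 1 mm of the crop centres, with holes at 90° and 102°. C is seated on port 2, partly hidden.

```bash
python3 - <<'E'
from h import *
plan(([.529,.3293,.12],162),([.529,.3293,.0265],162))
E
```

```text
t 13.8 tcp [0.5051 0.2839 0.2796] psi 178.24 q [ 0.15  0.42 -0.94  1.63  0.35  1.28  0.68]
-> [0.529, 0.3293, 0.12] 162 dp [-2.26  4.62 15.95] spin 16.2
-> [0.529, 0.3293, 0.0265] 162 dp [-2.27  4.62 25.3 ] spin 16.2
```

>>> {"fn": "servo_tool", "kwargs": {"dp": [[-2,4,5],[-2.3,4.6,10],[-2.3,4.6,15.5],[-2.3,4.6,20],[-2.3,4.6,23],[-2.3,4.6,25.3],[-2.3,4.6,25.3],[-2.3,4.6,25.3],[-2.3,4.6,25.3],[-2.3,4.6,25.3],[-2.3,4.6,25.3],[-2.3,4.6,25.3],[-2.3,4.6,25.3],[-2.3,4.6,25.3],[-2.3,4.6,25.3]], "spin": [8,16.2,16.2,16.2,16.2,16.2,16.2,16.2,16.2,16.2,16.2,16.2,16.2,16.2,16.2], "fingers": [0,0,0,0,0,0,0,255,255,255,255,255,255,255,255], "squeeze": 12}}

```text
time_s: 15.68
tcp_pos: [0.5283, 0.3304, 0.027]
orientation: [[-0.952, 0.306, -0.0], [0.306, 0.952, -0.0], [0.0, -0.0, -1.0]]
ft_force: [-0.8, -1.9, 1.2]
grip_width: 0.0357
grip_force: 12.0
```

>>> {"fn": "servo_tool", "kwargs": {"dp": [[0,0,0],[0,0,0],[0,0,0],[0,0,0],[0,0,0],[0,0,0],[0,0,0],[0,0,0],[0,0,0],[0,0,0],[0,0,0],[0,0,0],[0,0,0],[0,0,0]], "spin": [0,0,10,20,30,40,50,60,60,60,60,60,60,60], "fingers": [95,95,95,95,95,95,95,95,95,255,255,255,255,255]}}

```text
time_s: 17.42
tcp_pos: [0.5284, 0.3304, 0.0269]
orientation: [[-0.211, 0.978, -0.0], [0.978, 0.211, -0.0], [-0.0, -0.0, -1.0]]
ft_force: [0.8, 0.5, -2.4]
grip_width: 0.036
grip_force: 12.0
```

>>> {"fn": "servo_tool", "kwargs": {"dp": [[0,0,0],[0,0,0],[0,0,0],[0,0,0],[0,0,0],[0,0,0],[0,0,0],[0,0,0],[0,0,0],[0,0,0],[0,0,0],[0,0,0],[0,0,0],[0,0,0]], "spin": [0,0,-10,-20,-30,-40,-50,-60,-60,-60,-60,-60,-60,-60], "fingers": [95,95,95,95,95,95,95,95,95,255,255,255,255,255]}}

```text
time_s: 19.18
tcp_pos: [0.5283, 0.3305, 0.027]
orientation: [[-0.952, 0.307, -0.0], [0.307, 0.952, 0.0], [0.0, -0.0, -1.0]]
ft_force: [-1.4, -1.3, 2.1]
grip_width: 0.0362
grip_force: 12.0
```

>>> {"fn": "servo_tool", "kwargs": {"dp": [[0,0,0],[0,0,0],[0,0,-5],[0,0,-10],[0,0,-15],[0,0,-15],[0,0,-15]], "spin": [0,0,0,0,0,0,0], "fingers": [255,255,255,255,255,255,255], "squeeze": 25}}

```text
time_s: 20.05
tcp_pos: [0.5281, 0.3298, 0.1759]
orientation: [[-0.952, 0.307, -0.001], [0.307, 0.952, -0.001], [0.001, -0.001, -1.0]]
ft_force: [0.4, -0.6, -4.4]
grip_width: 0.036
grip_force: 25.0
```

```bash
python3 - <<'E'
from h import *
plan(([.6063,.0003,.18],178.4),([.6063,.0003,.0985],178.4))
E
```

```text
t 20.05 tcp [0.5281 0.3298 0.1759] psi 162.14 q [-0.03  0.58 -0.81  1.64  0.45  1.13  0.3 ]
-> [0.6063, 0.0003, 0.18] 178.4 dp [-17.55 -28.97  -0.39] spin -16.3
-> [0.6063, 0.0003, 0.0985] 178.4 dp [-17.55 -28.96   7.76] spin -16.3
```

>>> {"fn": "servo_tool", "kwargs": {"dp": [[-3,-5,-1.5],[-6,-10,-2],[-9,-15,-2],[-12,-20,-2],[-15,-25,-1.5],[-17.55,-29,-0.4],[-17.55,-29,3],[-17.55,-29,6],[-17.55,-29,7.7],[-17.55,-29,7.7],[-17.55,-29,7.7],[-17.55,-29,7.7]], "spin": [-3,-6,-10,-13,-16.3,-16.3,-16.3,-16.3,-16.3,-16.3,-16.3,-16.3], "fingers": [255,255,255,255,255,255,255,255,255,255,255,255]}}

```text
time_s: 21.55
tcp_pos: [0.607, 0.0007, 0.1009]
orientation: [[-1.0, 0.027, 0.001], [0.027, 1.0, -0.0], [-0.001, -0.0, -1.0]]
ft_force: [-0.3, 0.6, -3.5]
grip_width: 0.0359
grip_force: 25.0
```

```bash
python3 - <<'E'
from h import *
plan(([.6063,.0003,.091],178.4))
E
```

```text
t 21.55 tcp [0.607  0.0007 0.1009] psi 178.46 q [ 0.52  0.64 -0.79  1.73  0.54  0.99  1.07]
-> [0.6063, 0.0003, 0.091] 178.4 dp [ 0.07 -0.04  0.99] spin 0.1
```

>>> {"fn": "servo_tool", "kwargs": {"dp": [[0,0,0],[0,0,0.3],[0,0,0.6],[0,0,0.9],[0,0,0.9],[0,0,0.9]], "spin": [0,0,0,0,0,0], "fingers": [255,255,255,255,255,255]}}

```text
time_s: 22.3
tcp_pos: [0.6066, 0.0007, 0.0909]
orientation: [[-1.0, 0.027, -0.0], [0.027, 1.0, 0.0], [0.0, 0.0, -1.0]]
ft_force: [-0.4, 0.1, -3.2]
grip_width: 0.0359
grip_force: 25.0
```

>>> {"fn": "servo_tool", "kwargs": {"dp": [[0,0,0.2],[0,0,0.4],[0,0,0.6],[0,0,0.6]], "spin": [0,0,0,0], "fingers": [255,255,255,255]}}

```text
time_s: 22.8
tcp_pos: [0.6065, 0.0006, 0.0847]
orientation: [[-1.0, 0.027, -0.0], [0.027, 1.0, 0.0], [0.0, 0.0, -1.0]]
ft_force: [-0.1, 0.4, -3.6]
grip_width: 0.0357
grip_force: 25.0
```

>>> {"fn": "servo_tool", "kwargs": {"dp": [[0,0,0.3],[0,0,0.6],[0,0,0.72],[0,0,0.72],[0,0,0.72],[0,0,0.72],[0,0,0.72],[0,0,-3],[0,0,-8],[1,3,-12],[4,8,-15],[8,14,-16.5],[12,20,-16.5],[16,25,-16.5],[16,29.5,-16.5],[16,29.5,-16.5],[16,29.5,-16.5]], "spin": [0,0,0,0,0,0,0,0,0,0,0,0,0,0,0,0,0], "fingers": [255,255,255,255,130,0,0,0,0,0,0,0,0,0,0,0,0]}}

```text
time_s: 24.92
tcp_pos: [0.4545, 0.2998, 0.2499]
orientation: [[-1.0, 0.026, -0.0], [0.026, 1.0, -0.0], [0.0, -0.0, -1.0]]
ft_force: [-0.0, -0.1, 0.1]
grip_width: 0.0939
grip_force: 0.0
```

```bash
python3 - <<'E'
from h import *
plan(([.403,.3437,.12],150),([.403,.3437,.0265],150))
im=optics.grab_frame('wrist')[...,::-1].copy(); c=optics.get_calibration('wrist'); cv2.imwrite('pics/w5.png',im)
cv2.imwrite('pics/w5b.png',np.hstack([disc(c,im,(.403,.343)),cv2.resize(im,(384,240))]))
E
```

```text
t 24.925 tcp [0.4545 0.2998 0.2499] psi 178.5 q [ 0.15  0.39 -1.    1.75  0.35  1.2   0.6 ]
-> [0.403, 0.3437, 0.12] 150 dp [ 5.26  4.25 12.99] spin 28.5
-> [0.403, 0.3437, 0.0265] 150 dp [ 5.26  4.25 22.34] spin 28.5
```

View pics/w5b.png

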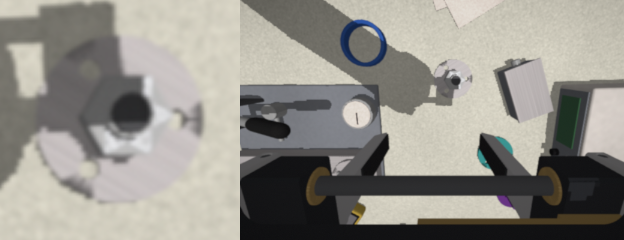

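A unmoved at rectified centre (119.5,119.5), hole at 90°.

>>> {"fn": "servo_tool", "kwargs": {"dp": [[3,2,3],[5.3,4.2,7],[5.3,4.2,11],[5.3,4.2,15],[5.3,4.2,19],[5.3,4.2,22.3],[5.3,4.2,22.3],[5.3,4.2,22.3],[5.3,4.2,22.3],[5.3,4.2,22.3],[5.3,4.2,22.3],[5.3,4.2,22.3],[5.3,4.2,22.3],[5.3,4.2,22.3],[5.3,4.2,22.3],[5.3,4.2,22.3]], "spin": [9,19,28.5,28.5,28.5,28.5,28.5,28.5,28.5,28.5,28.5,28.5,28.5,28.5,28.5,28.5], "fingers": [0,0,0,0,0,0,0,0,255,255,255,255,255,255,255,255], "squeeze": 12}}

```text
time_s: 26.98
tcp_pos: [0.4026, 0.3433, 0.0269]
orientation: [[-0.866, 0.501, -0.0], [0.501, 0.866, -0.0], [0.0, -0.0, -1.0]]
ft_force: [-0.1, 0.0, 0.3]
grip_width: 0.0361
grip_force: 12.0
```

>>> {"fn": "servo_tool", "kwargs": {"dp": [[0,0,0],[0,0,0],[0,0,0],[0,0,0],[0,0,0],[0,0,0],[0,0,0],[0,0,0],[0,0,0],[0,0,0],[0,0,0],[0,0,0],[0,0,0],[0,0,0]], "spin": [0,0,10,20,30,40,50,60,60,60,60,60,60,60], "fingers": [95,95,95,95,95,95,95,95,95,255,255,255,255,255]}}

```text
time_s: 28.72
tcp_pos: [0.4027, 0.3432, 0.0269]
orientation: [[0.001, 1.0, -0.0], [1.0, -0.001, -0.0], [-0.0, -0.0, -1.0]]
ft_force: [0.0, -0.6, -1.2]
grip_width: 0.0361
grip_force: 12.0
```

>>> {"fn": "servo_tool", "kwargs": {"dp": [[0,0,0],[0,0,0],[0,0,0],[0,0,0],[0,0,0],[0,0,0],[0,0,0],[0,0,0],[0,0,0],[0,0,0],[0,0,0],[0,0,0],[0,0,0],[0,0,0]], "spin": [0,0,-10,-20,-30,-40,-50,-60,-60,-60,-60,-60,-60,-60], "fingers": [95,95,95,95,95,95,95,95,95,255,255,255,255,255]}}

```text
time_s: 30.48
tcp_pos: [0.4026, 0.3434, 0.027]
orientation: [[-0.866, 0.501, 0.0], [0.501, 0.866, 0.0], [0.0, 0.0, -1.0]]
ft_force: [-1.0, -1.3, 3.0]
grip_width: 0.0362
grip_force: 12.0
```

>>> {"fn": "servo_tool", "kwargs": {"dp": [[0,0,0],[0,0,0],[0,0,-6],[0,0,-12],[0,0,-19],[0,0,-19],[0,0,-19],[0,0,-19]], "spin": [0,0,0,0,0,0,0,0], "fingers": [255,255,255,255,255,255,255,255], "squeeze": 25}}

```text
time_s: 31.48
tcp_pos: [0.4022, 0.3425, 0.2152]
orientation: [[-0.866, 0.501, -0.002], [0.501, 0.866, -0.001], [0.001, -0.002, -1.0]]
ft_force: [-0.3, 0.6, -3.8]
grip_width: 0.0357
grip_force: 25.0
```

```bash
python3 - <<'E'
from h import *
plan(([.46,.0,.25],178.4),([.6034,-.1113,.20],178.4),([.6034,-.1113,.0985],178.4))
E
```

```text
t 31.475 tcp [0.4022 0.3425 0.2152] psi 149.96 q [-0.03  0.37 -0.9   1.83  0.32  1.1   0.  ]
-> [0.46, 0.0, 0.25] 178.4 dp [-22.15 -26.77  -3.44] spin -28.4
-> [0.6034, -0.1113, 0.2] 178.4 dp [-40.14 -29.21   1.54] spin -28.4
-> [0.6034, -0.1113, 0.0985] 178.4 dp [-40.15 -29.19  11.69] spin -28.4
```

>>> {"fn": "servo_tool", "kwargs": {"dp": [[0,0,-3.4],[-4.5,-5.3,-3.4],[-9,-10.6,-3.4],[-13.5,-16,-3.4],[-18,-21.4,-3.4],[-22.1,-26.7,-3.4],[-28,-27.5,-2],[-34,-28.3,0],[-40.1,-29.2,1.5],[-40.1,-29.2,5],[-40.1,-29.2,9],[-40.1,-29.2,11.6],[-40.1,-29.2,11.6],[-40.1,-29.2,11.6],[-40.1,-29.2,11.6]], "spin": [0,-5,-10,-15,-20,-25,-28.4,-28.4,-28.4,-28.4,-28.4,-28.4,-28.4,-28.4,-28.4], "fingers": [255,255,255,255,255,255,255,255,255,255,255,255,255,255,255]}}

```text
time_s: 33.35
tcp_pos: [0.6041, -0.1103, 0.102]
orientation: [[-1.0, 0.029, 0.001], [0.029, 1.0, -0.0], [-0.001, -0.0, -1.0]]
ft_force: [0.3, -0.8, -3.4]
grip_width: 0.0356
grip_force: 25.0
```

```bash
python3 - <<'E'
from h import *
plan(([.6034,-.1113,.091],178.4))
E
```

```text
t 33.35 tcp [ 0.6041 -0.1103  0.102 ] psi 178.36 q [ 0.63  0.62 -0.68  1.72  0.46  0.97  1.32]
-> [0.6034, -0.1113, 0.091] 178.4 dp [ 0.07 -0.1   1.1 ] spin -0.0
```

>>> {"fn": "servo_tool", "kwargs": {"dp": [[0,-0.06,0],[0,-0.06,0.3],[0,-0.06,0.6],[0,-0.06,1.0],[0,-0.06,1.0],[0,-0.06,1.0]], "spin": [0,0,0,0,0,0], "fingers": [255,255,255,255,255,255]}}

```text
time_s: 34.1
tcp_pos: [0.6037, -0.1108, 0.0909]
orientation: [[-1.0, 0.029, -0.0], [0.029, 1.0, 0.0], [0.0, 0.0, -1.0]]
ft_force: [0.3, 0.1, -4.1]
grip_width: 0.0358
grip_force: 25.0
```

>>> {"fn": "servo_tool", "kwargs": {"dp": [[0,0,0.2],[0,0,0.4],[0,0,0.6],[0,0,0.6]], "spin": [0,0,0,0], "fingers": [255,255,255,255]}}

```text
time_s: 34.6
tcp_pos: [0.6035, -0.1108, 0.0847]
orientation: [[-1.0, 0.029, -0.0], [0.029, 1.0, 0.0], [0.0, 0.0, -1.0]]
ft_force: [-0.4, 0.2, -2.1]
grip_width: 0.0359
grip_force: 25.0
```

>>> {"fn": "servo_tool", "kwargs": {"dp": [[0,0,0.3],[0,0,0.6],[0,0,0.72],[0,0,0.72],[0,0,0.72],[0,0,0.72],[0,0,0.72],[0,0,-3],[0,0,-8],[0,0,-14],[0,6,-18],[0,11,-20],[0,11,-20],[0,11,-20]], "spin": [0,0,0,0,0,0,0,0,0,0,0,0,0,0], "fingers": [255,255,255,255,130,0,0,0,0,0,0,0,0,0]}}

```text
time_s: 36.35
tcp_pos: [0.6067, -0.0013, 0.2847]
orientation: [[-1.0, 0.029, -0.0], [0.029, 1.0, -0.001], [0.0, -0.001, -1.0]]
ft_force: [-0.1, -1.4, -0.1]
grip_width: 0.0942
grip_force: 0.0
```

```bash
python3 - <<'E'
from h import *
plan()
c=optics.get_calibration('top')
O=np.array([.5365,.0025]);a=np.radians(-1.55);X=np.array([np.cos(a),np.sin(a)]);Y=np.array([-X[1],X[0]])
for n,uv,z in (('pivot',(347.8,227.8),.078),('grip',(295.6,219.7),.15),('port1',(315.3,179.2),.05),('port2',(279.4,175),.05)):
    p=ray(c,uv,z);print(n,p.round(4),'stand',((p[:2]-O)@X).round(4),((p[:2]-O)@Y).round(4))
im=optics.grab_frame('wrist')[...,::-1]; c=optics.get_calibration('wrist'); np.save('w6.npy',c); cv2.imwrite('pics/w6.png',im)
t=optics.grab_frame('top')[...,::-1]
cv2.imwrite('pics/w6b.png',np.hstack([im[:400,100:520],cv2.resize(t[140:260,240:380],None,fx=2.7,fy=3.3334)[:400]]))
E
```

```text
t 36.35 tcp [ 0.6067 -0.0013  0.2847] psi 178.36 q [ 0.54  0.43 -0.8   1.55  0.32  1.29  1.24]
pivot [ 0.4611 -0.109   0.078 ] stand -0.0723 -0.1135
grip [0.4619 0.0391 0.15  ] stand -0.0756 0.0345
port1 [ 0.6049 -0.0008  0.05  ] stand 0.0685 -0.0014
port2 [0.6085 0.1107 0.05  ] stand 0.0691 0.1101
```

View pics/w6b.png

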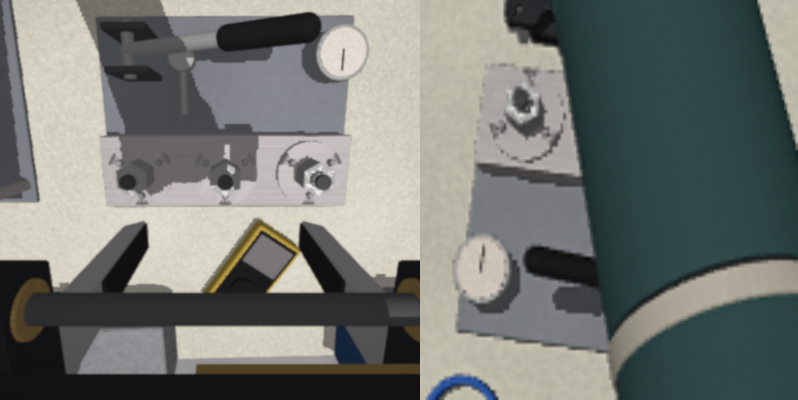

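All three flanges are seated, with studs showing through. The lever grip is at crop (270,32), i.e. wrist px (370,32).

```bash
python3 - <<'E'
from h import *
c=np.load('w6.npy',allow_pickle=True).item()
for uv,z in (((322,40),.138),((417,19),.164),((230,44),.078)): print(ray(c,uv,z).round(4))
plan(([.4632,.047,.21],178.4),([.4632,.047,.09],178.4))
E
```

```text
[0.4647 0.0017 0.138 ]
[0.4567 0.0835 0.164 ]
[ 0.452  -0.1022  0.078 ]
t 36.45 tcp [ 0.6066 -0.0023  0.2842] psi 178.27 q [ 0.54  0.43 -0.79  1.55  0.32  1.29  1.24]
-> [0.4632, 0.047, 0.21] 178.4 dp [14.48  4.5   7.44] spin -0.1
-> [0.4632, 0.047, 0.09] 178.4 dp [14.47  4.5  19.44] spin -0.1
```

>>> {"fn": "servo_tool", "kwargs": {"dp": [[5,2,0],[10,4,1],[14.6,4.5,4],[14.6,4.5,7.4],[14.6,4.5,7.4],[14.6,4.5,7.4],[14.6,4.5,9.5],[14.6,4.5,11.5],[14.6,4.5,13.5],[14.6,4.5,15.5],[14.6,4.5,17.5],[14.6,4.5,19.4],[14.6,4.5,19.4],[14.6,4.5,19.4]], "spin": [0,0,0,0,0,0,0,0,0,0,0,0,0,0], "fingers": [255,255,255,255,255,255,255,255,255,255,255,255,255,255]}}

```text
time_s: 38.2
tcp_pos: [0.4638, 0.0492, 0.0922]
orientation: [[-1.0, 0.029, 0.002], [0.029, 1.0, 0.001], [-0.002, 0.001, -1.0]]
ft_force: [-2.4, 5.3, 12.5]
grip_width: 0.0005
grip_force: 5.9
```

>>> {"fn": "servo_tool", "kwargs": {"dp": [[0,0,0.6],[0,0,1.2],[0,0,1.5],[0,0,1.5],[0,0,1.5]], "spin": [0,0,0,0,0], "fingers": [255,255,255,255,255]}}

```text
time_s: 38.83
tcp_pos: [0.4638, 0.0491, 0.0774]
orientation: [[-1.0, 0.029, 0.002], [0.029, 1.0, 0.001], [-0.002, 0.001, -1.0]]
ft_force: [-3.9, 5.1, 12.1]
grip_width: 0.0007
grip_force: 6.6
```

>>> {"fn": "servo_tool", "kwargs": {"dp": [[0,0,0.2],[0,0,0.4],[0,0,0.4]], "spin": [0,0,0], "fingers": [255,255,255]}}

```text
time_s: 39.2
tcp_pos: [0.464, 0.049, 0.0739]
orientation: [[-1.0, 0.029, 0.002], [0.029, 1.0, 0.0], [-0.002, 0.0, -1.0]]
ft_force: [-9.2, 2.3, 30.2]
grip_width: 0.0008
grip_force: 15.1
```

>>> {"fn": "servo_tool", "kwargs": {"dp": [[0,0,-4],[0,0,-8],[0,0,-13],[0,0,-13],[0,0,-13],[0,0,-13],[0,0,-13],[0,0,-10],[0,0,-7],[0,0,-4.5],[0,0,-2],[0,0,-0.5],[0,0,0],[0,0,0],[0,0,0]], "spin": [0,0,0,0,0,0,0,0,0,0,0,0,0,0,0], "fingers": [255,255,255,255,255,255,255,255,255,255,255,255,255,255,255]}}

```text
time_s: 41.08
tcp_pos: [0.463, 0.0495, 0.0732]
orientation: [[-1.0, 0.028, 0.001], [0.028, 1.0, 0.0], [-0.001, 0.0, -1.0]]
ft_force: [-10.4, 3.4, 42.9]
grip_width: 0.0006
grip_force: 21.7
```

>>> {"fn": "servo_tool", "kwargs": {"dp": [[0,0,-4],[0,0,-8],[0,0,-13],[0,0,-13],[0,0,-13],[0,0,-13],[0,0,-13]], "spin": [0,0,0,0,0,0,0], "fingers": [255,255,255,255,255,255,255]}}

```text
time_s: 41.95
tcp_pos: [0.4617, 0.0484, 0.2012]
orientation: [[-1.0, 0.028, -0.002], [0.028, 1.0, 0.001], [0.002, 0.001, -1.0]]
ft_force: [0.0, 0.1, -0.3]
grip_width: 0.0005
grip_force: 0.0
```

>>> {"fn": "servo_tool", "kwargs": {"dp": [[0,0,1.8],[0,0,1.8],[0,0,1.8]], "spin": [0,0,0], "fingers": [255,255,255]}}

```text
time_s: 42.32
tcp_pos: [0.462, 0.0485, 0.1838]
orientation: [[-1.0, 0.028, -0.001], [0.028, 1.0, 0.0], [0.001, 0.0, -1.0]]
ft_force: [0.3, 0.6, 0.3]
grip_width: 0.0002
grip_force: 0.0
```

>>> {"fn": "servo_tool", "kwargs": {"dp": [[0,0,0.4],[0,0,0.8],[0,0,0.8]], "spin": [0,0,0], "fingers": [255,255,255]}}

```text
time_s: 42.7
tcp_pos: [0.462, 0.0482, 0.1757]
orientation: [[-1.0, 0.029, -0.0], [0.029, 1.0, 0.0], [0.0, 0.0, -1.0]]
ft_force: [-0.1, 0.0, 0.1]
grip_width: 0.0005
grip_force: 0.0
```

>>> {"fn": "servo_tool", "kwargs": {"dp": [[0,0,0.5],[0,0,0.5]], "spin": [0,0], "fingers": [255,255]}}

```text
time_s: 42.95
tcp_pos: [0.4624, 0.0482, 0.1709]
orientation: [[-1.0, 0.029, 0.0], [0.029, 1.0, 0.0], [-0.0, 0.0, -1.0]]
ft_force: [0.7, -1.4, 3.0]
grip_width: 0.0005
grip_force: 2.1
```

>>> {"fn": "servo_tool", "kwargs": {"dp": [[0,0,2.5],[0,0,5],[0,0,7.5],[0,0,9],[0,0,9.6],[0,0,9.6],[0,0,9.6],[0,0,6],[0,0,2],[0,0,-2.5],[0,0,-2.5],[0,0,-2.5],[0,0,-2.5],[0,0,-2.5]], "spin": [0,0,0,0,0,0,0,0,0,0,0,0,0,0], "fingers": [255,255,255,255,255,255,255,255,255,255,255,255,255,255]}}

```text
time_s: 44.7
tcp_pos: [0.4618, 0.0484, 0.1953]
orientation: [[-1.0, 0.028, -0.001], [0.028, 1.0, 0.0], [0.001, 0.0, -1.0]]
ft_force: [0.1, -0.5, 0.7]
grip_width: 0.0005
grip_force: 0.0
```

>>> {"fn": "servo_tool", "kwargs": {"dp": [[0,0,2.5],[0,0,5],[0,0,7.5],[0,0,10],[0,0,11.5],[0,0,12.1],[0,0,12.1],[0,0,12.1]], "spin": [0,0,0,0,0,0,0,0], "fingers": [255,255,255,255,255,255,255,255]}}

```text
time_s: 45.7
tcp_pos: [0.4627, 0.0496, 0.0752]
orientation: [[-1.0, 0.028, 0.001], [0.028, 1.0, 0.002], [-0.001, 0.002, -1.0]]
ft_force: [-0.0, 5.6, 12.7]
grip_width: 0.0001
grip_force: 6.6
```

>>> {"fn": "servo_tool", "kwargs": {"dp": [[0,0,-4],[0,0,-8],[0,0,-13],[0,0,-18],[-3,-5,-22],[-5,-11,-25],[-6,-17,-26],[-6.5,-23,-26],[-7,-29,-26],[-8,-35,-26],[-8,-38,-26],[-8,-38,-26],[-8,-38,-26]], "spin": [0,0,0,0,0,0,0,0,0,0,0,0,0], "fingers": [255,255,255,255,0,0,0,0,0,0,0,0,0]}}

```text
time_s: 47.32
tcp_pos: [0.5314, -0.3328, 0.3345]
orientation: [[-1.0, 0.028, -0.0], [0.028, 1.0, 0.001], [0.001, 0.001, -1.0]]
ft_force: [0.3, 0.2, 0.1]
grip_width: 0.0872
grip_force: 0.0
```

```bash
python3 - <<'E'
from h import *
plan()
im=optics.grab_frame('wrist')[...,::-1]; c=optics.get_calibration('wrist'); np.save('w7.npy',c); cv2.imwrite('pics/w7.png',im)
cv2.imwrite('pics/w7b.png',cv2.resize(im,None,fx=1.25,fy=1.25,interpolation=cv2.INTER_CUBIC))
E
```

```text
t 47.325 tcp [ 0.5314 -0.3328  0.3345] psi 178.42 q [ 1.03  0.43 -0.74  1.43  0.28  1.4   1.84]
```

View pics/w7b.png

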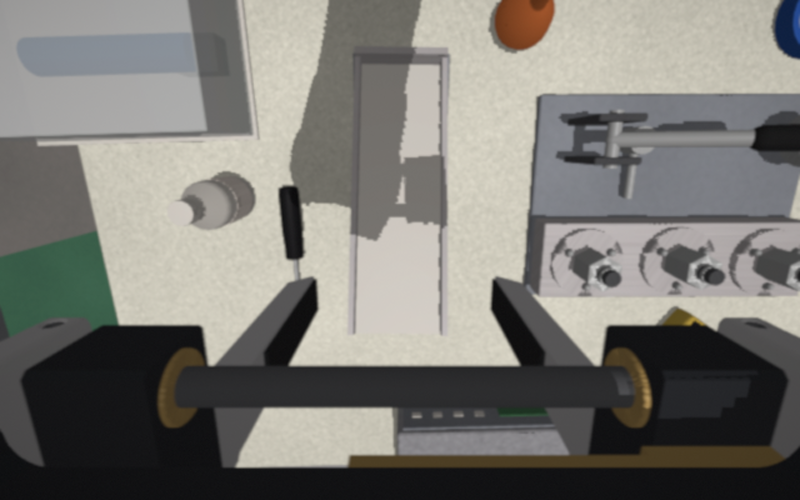

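The rack runs along world x. Its stop is at px (401,55) in the enlarged frame and the high-end edge at (356..441,333). All sensors are on their ports.

```bash
python3 - <<'E'
from h import *
c=np.load('w7.npy',allow_pickle=True).item()
f=lambda u,v,z:ray(c,(u/1.25-.1,v/1.25-.1),z)
for n,u,v,z in (('lowL',361,63,.035),('lowR',440,63,.035),('hiL',356,333,.1376),('hiR',440,333,.1376),('stop top L',355,49,.055),('stop top R',449,49,.055),('wall hiL',350,333,.15),('wall hiR',446,333,.15),('port0',582,262,.06)):
    print(n,f(u,v,z).round(4))
E
```

```text
lowL [ 0.3671 -0.3761  0.035 ]
lowR [ 0.3697 -0.2867  0.035 ]
hiL [ 0.6494 -0.386   0.1376]
hiR [ 0.6519 -0.2975  0.1376]
stop top L [ 0.3571 -0.3799  0.055 ]
stop top R [ 0.36   -0.2788  0.055 ]
wall hiL [ 0.6429 -0.3902  0.15  ]
wall hiR [ 0.6456 -0.2925  0.15  ]
port0 [ 0.6023 -0.1176  0.06  ]
```

```bash
python3 - <<'E'
from h import *
plan(([.6036,-.1112,.2],178.4),([.6036,-.1112,.084],178.4))
E
```

```text
t 47.375 tcp [ 0.5315 -0.3325  0.3348] psi 178.46 q [ 1.03  0.42 -0.74  1.43  0.28  1.4   1.84]
-> [0.6036, -0.1112, 0.2] 178.4 dp [-6.61 22.31 13.49] spin 0.1
-> [0.6036, -0.1112, 0.084] 178.4 dp [-6.61 22.3  25.09] spin 0.1
```

>>> {"fn": "servo_tool", "kwargs": {"dp": [[-2,6,2],[-4,12,5],[-6.6,18,9],[-6.6,22.3,13],[-6.6,22.3,18],[-6.6,22.3,22],[-6.6,22.3,25],[-6.6,22.3,25],[-6.6,22.3,25],[-6.6,22.3,25],[-6.6,22.3,25],[-6.6,22.3,25],[-6.6,22.3,25],[-6.6,22.3,25],[-6.6,22.3,25],[-6.6,22.3,25],[-6.6,22.3,25]], "spin": [0,0,0,0,0,0,0,0,0,0,0,0,0,0,0,0,0], "fingers": [0,0,0,0,0,0,0,0,0,255,255,255,255,255,255,255,255], "squeeze": 20}}

```text
time_s: 49.5
tcp_pos: [0.6036, -0.1127, 0.0849]
orientation: [[-1.0, 0.028, -0.0], [0.028, 1.0, 0.0], [0.0, 0.0, -1.0]]
ft_force: [0.8, 1.1, -0.6]
grip_width: 0.0358
grip_force: 20.0
```

>>> {"fn": "servo_tool", "kwargs": {"dp": [[0,0,-1],[0,0,-2],[0,0,-3],[0,0,-7],[0,0,-12],[0,-6,-15],[0,-12,-15],[0,-18,-15],[0,-22,-15],[0,-22,-15],[0,-22,-15]], "spin": [0,0,0,0,0,0,0,0,0,0,0], "fingers": [255,255,255,255,255,255,255,255,255,255,255]}}

```text
time_s: 50.88
tcp_pos: [0.5973, -0.332, 0.2352]
orientation: [[-1.0, 0.028, 0.0], [0.028, 1.0, 0.001], [-0.0, 0.001, -1.0]]
ft_force: [0.3, 1.0, -2.9]
grip_width: 0.0356
grip_force: 20.0
```

```bash
python3 - <<'E'
from h import *
s=.235
X=.3684+s*.9397*.9993;Y=-.3314-s*.9397*.0369;F=.035+s*.342;print(X,Y,F)
plan(([X,Y,F+.034+.020],177.9),([X,Y,F+.034+.007],177.9))
E
```

```text
0.58907491935 -0.33954860854999996 0.11537
t 50.875 tcp [ 0.5973 -0.332   0.2352] psi 178.39 q [ 0.92  0.6  -0.7   1.41  0.39  1.28  1.73]
-> [0.58907491935, -0.33954860854999996, 0.16937] 177.9 dp [ 0.81 -0.78  6.59] spin 0.5
-> [0.58907491935, -0.33954860854999996, 0.15637] 177.9 dp [ 0.81 -0.78  7.89] spin 0.5
```

Lower to just above contact first, then check.

>>> {"fn": "servo_tool", "kwargs": {"dp": [[0.4,-0.4,2],[0.8,-0.8,4],[0.8,-0.8,6],[0.8,-0.8,6.6],[0.8,-0.8,6.6],[0.8,-0.8,6.6]], "spin": [0.5,0.5,0.5,0.5,0.5,0.5], "fingers": [255,255,255,255,255,255]}}

```text
time_s: 51.62
tcp_pos: [0.5895, -0.3405, 0.1696]
orientation: [[-0.999, 0.037, 0.001], [0.037, 0.999, -0.0], [-0.001, -0.0, -1.0]]
ft_force: [-0.0, -0.2, -2.6]
grip_width: 0.0359
grip_force: 20.0
```

>>> {"fn": "servo_tool", "kwargs": {"dp": [[0,0,0],[0,0,0.3],[0,0,0.6],[0,0,0.9],[0,0,1.1],[0,0,1.1]], "spin": [0,0,0,0,0,0], "fingers": [255,255,255,255,255,255], "squeeze": 5}}

```text
time_s: 52.38
tcp_pos: [0.589, -0.3405, 0.1577]
orientation: [[-0.999, 0.037, -0.0], [0.037, 0.999, 0.0], [0.0, 0.0, -1.0]]
ft_force: [-0.2, 0.2, -3.4]
grip_width: 0.0359
grip_force: 5.0
```

>>> {"fn": "servo_tool", "kwargs": {"dp": [[0,0,0.2],[0,0,0.4],[0,0,0.4]], "spin": [0,0,0], "fingers": [255,255,255]}}

```text
time_s: 52.75
tcp_pos: [0.589, -0.3405, 0.1537]
orientation: [[-0.999, 0.037, -0.0], [0.037, 0.999, 0.0], [0.0, 0.0, -1.0]]
ft_force: [-0.3, -0.1, -3.3]
grip_width: 0.036
grip_force: 5.0
```

```bash
python3 - <<'E'
from h import *
im=optics.grab_frame('wrist')[...,::-1]; cv2.imwrite('pics/w8.png',im); c=optics.get_calibration('wrist'); np.save('w8.npy',c)
s=optics.grab_frame('scene')[...,::-1]; cv2.imwrite('pics/s8.png',s)
cv2.imwrite('pics/w8b.png',np.hstack([im[20:400,140:500],cv2.resize(s[200:320,190:330],None,fx=2.8,fy=3.1667,interpolation=cv2.INTER_CUBIC)]))
E
```

```text
(no output)
```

View pics/w8b.png

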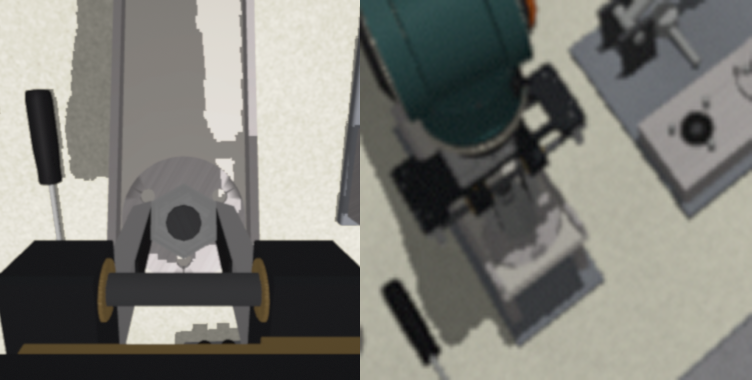

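The sensor has pivoted in the grip and lies on the chute floor. Flange spans x 125–243 between walls at 122–247, so it's centred. Releasing.

>>> {"fn": "servo_tool", "kwargs": {"dp": [[0,0,0],[0,0,0],[0,0,0],[0,0,0],[0,0,0],[0,0,0],[0,0,-4],[0,0,-8],[0,0,-13],[-4,6,-14],[-6.6,12,-14],[-6.6,18,-14],[-6.6,22.3,-14],[-6.6,22.3,-14]], "spin": [0,0,0,0,0,0,0,0,0,0,0,0,0,0], "fingers": [95,95,95,95,95,95,95,95,95,95,95,95,95,95]}}

```text
time_s: 54.6
tcp_pos: [0.6636, -0.1149, 0.2946]
orientation: [[-1.0, 0.031, 0.001], [0.031, 1.0, 0.001], [-0.001, 0.001, -1.0]]
ft_force: [0.0, 0.5, 0.4]
grip_width: 0.0593
grip_force: 0.0
```

```bash
python3 - <<'E'
from h import *
plan(([.6065,.0002,.2],178.4),([.6065,.0002,.084],178.4))
im=optics.grab_frame('top')[...,::-1]; cv2.imwrite('pics/t9.png',im)
im2=optics.grab_frame('wrist')[...,::-1];cv2.imwrite('pics/w9.png',im2)
cv2.imwrite('pics/t9b.png',np.hstack([cv2.resize(im[140:300,380:480],None,fx=2.5,fy=2.5),cv2.resize(im2,None,fx=.85,fy=1)]))
E
```

```text
t 54.6 tcp [ 0.6636 -0.1149  0.2946] psi 178.24 q [ 0.61  0.55 -0.75  1.36  0.37  1.37  1.4 ]
-> [0.6065, 0.0002, 0.2] 178.4 dp [ 6.07 11.32  9.47] spin -0.2
-> [0.6065, 0.0002, 0.084] 178.4 dp [ 6.07 11.31 21.07] spin -0.2
```

View pics/t9b.png

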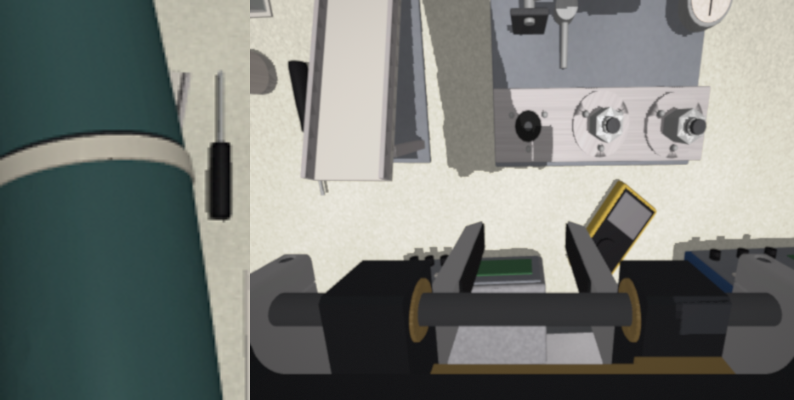

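The upper chute is empty, so the sensor slid down. Ports 1 and 2 are still occupied.

>>> {"fn": "servo_tool", "kwargs": {"dp": [[2,5,2],[5,10,5],[6.05,11.35,9.5],[6.05,11.35,14],[6.05,11.35,18],[6.05,11.35,21],[6.05,11.35,21],[6.05,11.35,21],[6.05,11.35,21],[6.05,11.35,21],[6.05,11.35,21],[6.05,11.35,21],[6.05,11.35,21],[6.05,11.35,21],[6.05,11.35,21],[6.05,11.35,21]], "spin": [-0.2,-0.2,-0.2,-0.2,-0.2,-0.2,-0.2,-0.2,-0.2,-0.2,-0.2,-0.2,-0.2,-0.2,-0.2,-0.2], "fingers": [0,0,0,0,0,0,0,0,255,255,255,255,255,255,255,255], "squeeze": 20}}

```text
time_s: 56.7
tcp_pos: [0.6082, -0.0014, 0.0848]
orientation: [[-0.999, 0.032, 0.003], [0.032, 0.999, 0.004], [-0.003, 0.004, -1.0]]
ft_force: [5.1, 13.0, 1.9]
grip_width: 0.0361
grip_force: 20.0
```

>>> {"fn": "servo_tool", "kwargs": {"dp": [[0,0,-1],[0,0,-2],[0,0,-3],[0,0,-7],[0,0,-12],[0,-6,-15],[0,-12,-15],[0,-18,-15],[0,-24,-15],[0,-30,-15],[0,-33.5,-15],[0,-33.5,-15],[0,-33.5,-15]], "spin": [0,0,0,0,0,0,0,0,0,0,0,0,0], "fingers": [255,255,255,255,255,255,255,255,255,255,255,255,255]}}

```text
time_s: 58.32
tcp_pos: [0.5957, -0.3386, 0.2339]
orientation: [[-0.999, 0.033, -0.0], [0.033, 0.999, 0.001], [0.0, 0.001, -1.0]]
ft_force: [0.6, 0.6, -4.0]
grip_width: 0.0358
grip_force: 19.9
```

```bash
python3 - <<'E'
from h import *
plan(([.589,-.3400,.1696],177.9))
im=optics.grab_frame('wrist')[...,::-1];cv2.imwrite('pics/w10.png',im)
E
```

```text
t 58.325 tcp [ 0.5957 -0.3386  0.2339] psi 178.09 q [ 0.92  0.6  -0.7   1.4   0.39  1.27  1.74]
-> [0.589, -0.34, 0.1696] 177.9 dp [ 0.67 -0.17  6.43] spin 0.2
```

>>> {"fn": "servo_tool", "kwargs": {"dp": [[0.4,-0.2,2],[0.7,-0.2,4],[0.7,-0.2,6],[0.7,-0.2,6.4],[0.7,-0.2,6.4],[0.7,-0.2,6.4]], "spin": [0.2,0.2,0.2,0.2,0.2,0.2], "fingers": [255,255,255,255,255,255]}}

```text
time_s: 59.12
tcp_pos: [0.5891, -0.3411, 0.1706]
orientation: [[-0.999, 0.037, 0.001], [0.037, 0.999, -0.0], [-0.001, -0.0, -1.0]]
ft_force: [0.7, 0.6, -3.7]
grip_width: 0.0361
grip_force: 19.9
```

>>> {"fn": "servo_tool", "kwargs": {"dp": [[0,0,0],[0,0,0.3],[0,0,0.6],[0,0,0.9],[0,0,1.2],[0,0,1.5],[0,0,1.5]], "spin": [0,0,0,0,0,0,0], "fingers": [255,255,255,255,255,255,255], "squeeze": 5}}

```text
time_s: 60.0
tcp_pos: [0.5886, -0.341, 0.1546]
orientation: [[-0.999, 0.037, -0.0], [0.037, 0.999, 0.0], [0.0, 0.0, -1.0]]
ft_force: [0.9, -0.5, -3.6]
grip_width: 0.0359
grip_force: 5.0
```

>>> {"fn": "servo_tool", "kwargs": {"dp": [[0,0,0],[0,0,0],[0,0,0],[0,0,0],[0,0,0],[0,0,0],[0,0,-4],[0,0,-8],[0,5,-11],[0,11,-11],[0,17,-11],[0,23,-11],[0,29,-11],[0,35,-11],[0,41,-11],[-0.4,45.3,-11],[-0.4,45.3,-11],[-0.4,45.3,-11]], "spin": [0,0,0,0,0,0,0,0,0,0,0,0,0,0,0,0,0,0], "fingers": [95,95,95,95,95,95,95,95,0,0,0,0,0,0,0,0,0,0]}}

```text
time_s: 62.25
tcp_pos: [0.6097, 0.111, 0.2648]
orientation: [[-0.999, 0.038, -0.0], [0.038, 0.999, -0.0], [0.0, -0.0, -1.0]]
ft_force: [0.7, -0.7, 0.5]
grip_width: 0.094
grip_force: 0.0
```

```bash
python3 - <<'E'
from h import *
plan(([.6091,.1121,.084],178.4))
E
```

```text
t 62.25 tcp [0.6097 0.111  0.2648] psi 177.85 q [ 0.36  0.48 -0.82  1.55  0.36  1.27  1.02]
-> [0.6091, 0.1121, 0.084] 178.4 dp [ 0.06  0.12 18.08] spin -0.6
```

>>> {"fn": "servo_tool", "kwargs": {"dp": [[0.1,0.1,4],[0.1,0.1,8],[0.1,0.1,12],[0.1,0.1,15.5],[0.1,0.1,18],[0.1,0.1,18],[0.1,0.1,18],[0.1,0.1,18],[0.1,0.1,18],[0.1,0.1,18],[0.1,0.1,18],[0.1,0.1,18],[0.1,0.1,18],[0.1,0.1,18],[0.1,0.1,18]], "spin": [-0.6,-0.6,-0.6,-0.6,-0.6,-0.6,-0.6,-0.6,-0.6,-0.6,-0.6,-0.6,-0.6,-0.6,-0.6], "fingers": [0,0,0,0,0,0,0,255,255,255,255,255,255,255,255], "squeeze": 20}}

```text
time_s: 64.12
tcp_pos: [0.6086, 0.1125, 0.0849]
orientation: [[-1.0, 0.027, -0.0], [0.027, 1.0, -0.0], [0.0, -0.0, -1.0]]
ft_force: [-0.2, -0.6, 0.6]
grip_width: 0.0359
grip_force: 20.0
```

>>> {"fn": "servo_tool", "kwargs": {"dp": [[0,0,-1],[0,0,-2],[0,0,-3],[0,0,-7],[0,0,-12],[0,-6,-15],[0,-12,-15],[0,-18,-15],[0,-24,-15],[0,-30,-15],[0,-36,-15],[0,-42,-15],[0,-45.2,-15],[0,-45.2,-15],[0,-45.2,-15]], "spin": [0,0,0,0,0,0,0,0,0,0,0,0,0,0,0], "fingers": [255,255,255,255,255,255,255,255,255,255,255,255,255,255,255]}}

```text
time_s: 66.0
tcp_pos: [0.5967, -0.3382, 0.2353]
orientation: [[-1.0, 0.026, 0.0], [0.026, 1.0, 0.001], [-0.0, 0.001, -1.0]]
ft_force: [0.6, 0.8, -3.5]
grip_width: 0.0361
grip_force: 20.0
```

```bash
python3 - <<'E'
from h import *
plan(([.595,-.3402,.1725],177.9))
E
```

```text
t 66.0 tcp [ 0.5967 -0.3382  0.2353] psi 178.51 q [ 0.93  0.61 -0.71  1.4   0.4   1.28  1.74]
-> [0.595, -0.3402, 0.1725] 177.9 dp [ 0.17 -0.21  6.28] spin 0.6
```

>>> {"fn": "servo_tool", "kwargs": {"dp": [[0.2,-0.2,2],[0.2,-0.2,4],[0.2,-0.2,6],[0.2,-0.2,6.3],[0.2,-0.2,6.3],[0.2,-0.2,6.3]], "spin": [0.6,0.6,0.6,0.6,0.6,0.6], "fingers": [255,255,255,255,255,255]}}

```text
time_s: 66.75
tcp_pos: [0.5948, -0.3413, 0.1726]
orientation: [[-0.999, 0.037, 0.001], [0.037, 0.999, -0.0], [-0.001, -0.0, -1.0]]
ft_force: [0.3, -0.1, -3.0]
grip_width: 0.0357
grip_force: 20.0
```

>>> {"fn": "servo_tool", "kwargs": {"dp": [[0,0,0],[0,0,0.3],[0,0,0.6],[0,0,0.9],[0,0,1.2],[0,0,1.5],[0,0,1.5]], "spin": [0,0,0,0,0,0,0], "fingers": [255,255,255,255,255,255,255], "squeeze": 5}}

```text
time_s: 67.62
tcp_pos: [0.5944, -0.3412, 0.1566]
orientation: [[-0.999, 0.037, -0.0], [0.037, 0.999, 0.0], [0.0, 0.0, -1.0]]
ft_force: [-0.3, -0.5, -3.3]
grip_width: 0.036
grip_force: 5.0
```

Release, rise well clear for a look at the row.

>>> {"fn": "servo_tool", "kwargs": {"dp": [[0,0,0],[0,0,0],[0,0,0],[0,0,0],[0,0,0],[0,0,0],[0,0,-4],[0,0,-8],[0,0,-13],[2,0,-18],[5,0,-18],[5,0,-18],[5,0,-18]], "spin": [0,0,0,0,0,0,0,0,0,0,0,0,0], "fingers": [95,95,95,95,95,95,95,95,95,95,95,95,95]}}

```text
time_s: 69.25
tcp_pos: [0.5447, -0.3395, 0.3368]
orientation: [[-0.999, 0.037, -0.0], [0.037, 0.999, 0.0], [0.0, 0.0, -1.0]]
ft_force: [-0.1, -0.0, -0.2]
grip_width: 0.0589
grip_force: 0.0
```

```bash
python3 - <<'E'
from h import *
plan()
im=optics.grab_frame('wrist')[...,::-1]; c=optics.get_calibration('wrist'); np.save('w11.npy',c); cv2.imwrite('pics/w11.png',im)
cv2.imwrite('pics/w11b.png',cv2.resize(im,None,fx=1.25,fy=1.25,interpolation=cv2.INTER_CUBIC))
for s in (.042,.126,.21): print(s, (proj(c,[.3684+s*.939,-.3314-s*.0347,.035+s*.342])*1.25).round())
E
```

```text
t 69.25 tcp [ 0.5447 -0.3395  0.3368] psi 177.85 q [ 1.02  0.46 -0.75  1.38  0.31  1.42  1.81]
0.042 [[404.  86.]]
0.126 [[405. 159.]]
0.21 [[405. 235.]]
```

View pics/w11b.png

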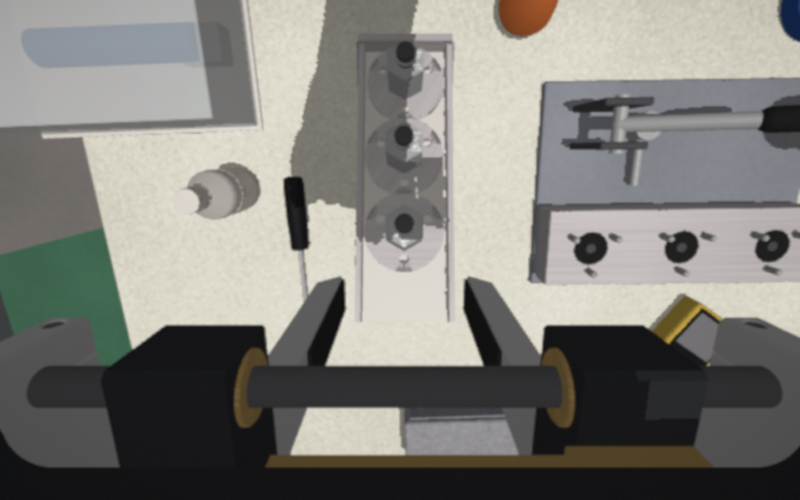

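All three sensors form a closed row, with flange centres near (405,82), (404,156) and (404,233), matching the predicted positions. The ports are empty and the lever is up. Handing in.

```bash
python3 -c "
from station import order
print(order.close_job())"
```

```text
the job is handed in; nothing more can be done
None
```

I fitted all three sensors onto the ports, gave the pump four full strokes, and lined the sensors up against the rack's stop. I handed the job in at about 69 s; the hand-in call returned no verdict.

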